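Cap the bur tubes, each with the cap that fits

ROBOT

A 6-joint arm with a two-finger parallel gripper is mounted at the origin on a cart in front of the work surface, level with it; the furniture and walls round the work are solid. World frame = base frame: x ahead of the robot, y to its left, z up, the work surface at z = 0. Lengths are in m, angles in rad, forces in N, time in s.
With the tool pointing down it reaches from about 0.425 to 0.95 m from the base axis. Payload 3.5 kg.
Tool frame: the origin (TCP) lies at the very end of the fingers, on their centre line; the grasp point (between the pads) lies 19 mm behind it; z points along the fingers, y is the line along which they close (so a half turn about z gives the same grasp; the last joint's range is limited). The gripper opens to 85 mm and grips with 20 to 120 N. Pads are 22 mm wide; open, the fingers measure 114 mm over their backs; the gripper's body (76 mm by 85 mm) begins 54 mm behind the grasp point. The pads swing forward as they close: fully open they stand 13 mm farther back than shut.
Start: joints at [-0.15, 0.286, 1.577, -0, 1.279, -0.15], TCP at [0.675, 0, 0.231] pointing down, gripper open.
Joint ranges: [-2.77, 2.77], [-0.9, 2.22], [0.21, 2.48], [-1.53, 4.67], [0.24, 2.81], [-2.84, 2.84]. Speed limits (rad/s): [2.79, 2.79, 3.14, 3.14, 3.14, 3.14].

INTERFACE

Orientations are given as a unit quaternion [x, y, z, w].
In Python, from plant import ctrl gives the robot as it stands.
- The arm moves only by the tool advance, called in YAML: its name, and indented under it one key for each argument. Schema: {"type":"object","properties":{"plan":{"type":"array","items":{"type":"object","properties":{"dx":{"type":"number"},"dy":{"type":"number"},"dz":{"type":"number"},"ax":{"type":"number"},"ay":{"type":"number"},"az":{"type":"number"},"jaw":{"type":"number"}},"additionalProperties":false,"required":["jaw"]},"minItems":1,"maxItems":10},"grip_n":{"type":"number"},"only":{"type":"string"},"quiet":{"type":"boolean"},"lines":{"type":"string"}},"required":["plan"],"additionalProperties":false}. plan is a list of rows, 1 to 10 of them, each an object with the fields dx, dy, dz (the shift in m), ax, ay, az (a rotation vector in rad), jaw (the opening from 0.0 (shut) to 1.0 (fully open)); a field left out counts as zero (the opening has to be given); each row is the pose to reach, as a shift and turn from the pose commanded when the call began, along the tool's axes at that moment; what a row does not reach only later rows make up. A row lasts 1/8 s, in which the tool goes at most 0.0625 m and 0.188 rad, less where a joint would pass 70% of its speed; a pose out of reach is approached as far as the arm can. The fingers move at their own pace and stop on an object; grip_n is the grip in N (left out, the last holds). Time passes only in rows, so rows that do not move let the fingers close. The tool returns the time, the measured TCP pose, the force, the opening and the grip force at its end. only (a regular expression) keeps the lines of the reply that match it, lines (a string "A,B") keeps lines A to B, and quiet returns only ok. Input that does not fit is refused with a message, and nothing moves.
- ctrl.get_state(): the state, without advancing time (a new reading comes with each control period).
- ctrl.read_camera(name): name is "scene" or "side" or "wrist"; returns a dict with "pixels" (384x512x3 uint8, red, green, blue), "camera_matrix" (3x3 intrinsics, pixels), "xyz" and "orientation" of the camera in the world. Camera axes: x right, y down, z forward; pixel columns grow to the right and rows downward; lengths in m; the calibration is good to about 2 mm. The wrist camera is an equidistant fisheye: a pixel r from the principal point sees the ray r / f radians off the axis. A picture is of the moment at which its call begins. There is no depth.
- ctrl.sign_off(): hands the job in; it is judged then, once.
The state is a dict: "time": time; "qpos": joint angles; "dq": joint speeds; "joint_efforts": joint torques, N m; "eef_pos": TCP position; "tcp_rot": TCP orientation; "contact_force": force on the tool from outside, world axes, zero at the start; "wrist_torque": the same for the moment, N m; "opening": opening from 0.0 (shut) to 1.0 (fully open); "finger_force": force on a finger pad.
Only numpy, scipy, OpenCV 4.12 (cv2) and the standard library are available. Lean on these libraries where they do the work, as an engineer would, in place of code of your own. Each camera call takes 0.05 s, during which the arm holds its last target. There are 200 camera calls.

TASK

Close the three bur tubes in the sloping rack so that no grinding dust gets in. The three red caps on the bench look alike, but each fits only one of the tubes: find by trying which goes on which, push every cap fully home against its tube's shoulder and let go. Do not disturb the bur block, the tin, the loupe and the mortar cup standing round the work.

Things in the scene. Friction and masses are not known exactly. Their poses are not given: they have to be found in the camera images.
- cap_a: red-anodised aluminium cap, 34 mm diameter, 30 mm tall, fluted side, closed flat top; about 40 g. Starts open end down on the bench. Origin: centre of its open rim; z points out of the closed top. Looks the same as cap_b and cap_c; which tube it fits cannot be seen from outside and is not told.
- cap_b: red-anodised aluminium cap, 34 mm diameter, 30 mm tall, fluted side, closed flat top; about 40 g. Starts open end down on the bench. Origin: centre of its open rim; z points out of the closed top. Inside: a round skirt 20 mm deep, and in the middle of its roof a round plug 10 mm long; a tube's neck goes between skirt and plug.
- cap_c: red-anodised aluminium cap, 34 mm diameter, 30 mm tall, fluted side, closed flat top; about 40 g. Starts open end down on the bench. Origin: centre of its open rim; z points out of the closed top. The three caps have bores of 22, 25.5 and 29 mm with plugs of 13, 16.5 and 20 mm (big bore, big plug); which is which is not told.
- slot_1 (a point): left one (+y end of the row) of three places in the sloping rack, each with a fixed tube. Point: centre of the tube's shoulder on its axis, 106 mm above the bench. The point's z points up along the tube, which leans 30 degrees towards the rack's -x side (the robot); its y runs along the row, from slot_3 to slot_1.
- slot_2 (a point): middle one of the three places; point and axes as for slot_1. Each tube is aluminium: below the shoulder a body of 33 mm diameter and 95 mm length, above it an open round neck 18 mm tall with a 3 mm wall.
- slot_3 (a point): right one (-y end) of the three places; point and axes as for slot_1. The three tubes have necks of 20.5, 24 and 27.5 mm outside (14.5, 18 and 21.5 mm inside); which tube stands in which place changes from day to day.
- rack: pale wooden sloping rack, fixed, 228 (y) x 118 (x) x 97 mm; origin on the bench under the middle shoulder; tubes 75 mm apart along its y. The right cap slides on along the tube with 0.75 mm play all round till its origin is at the slot point. Too small a cap stops on top of the neck, 18 mm short; too large a cap stops 8 mm short, its plug on top of the neck.
- bur_block: bystander: small wooden block with burs standing in it, 60 x 82 x 57 mm, origin under its centre
- wax_tin: bystander: round metal tin with grey lid, 58 mm diameter, 24 mm high, origin under its centre
- loupe_ring: bystander: white eye loupe standing on its rim, 45 mm diameter, 26 mm high, origin under its centre
- mortar_cup: bystander: beige mortar cup, 61 mm diameter, 42 mm high, origin under its centre

How it is judged:
At the end, for the whole second after the job is handed in: Each of the three caps sits fully home on a tube of the rack: its rim centre within 3 mm of a slot point and its axis within 0.08 rad of the tube's; all three are released and at rest (slower than 0.02 m/s) (((distance between cap_a and slot_1 below 0.003 m and angle between the z axis of cap_a and the z axis of slot_1, either way round below 0.08 rad) or (distance between cap_a and slot_2 below 0.003 m and angle between the z axis of cap_a and the z axis of slot_2, either way round below 0.08 rad) or (distance between cap_a and slot_3 below 0.003 m and angle between the z axis of cap_a and the z axis of slot_3, either way round below 0.08 rad)) and ((distance between cap_b and slot_1 below 0.003 m and angle between the z axis of cap_b and the z axis of slot_1, either way round below 0.08 rad) or (distance between cap_b and slot_2 below 0.003 m and angle between the z axis of cap_b and the z axis of slot_2, either way round below 0.08 rad) or (distance between cap_b and slot_3 below 0.003 m and angle between the z axis of cap_b and the z axis of slot_3, either way round below 0.08 rad)) and ((distance between cap_c and slot_1 below 0.003 m and angle between the z axis of cap_c and the z axis of slot_1, either way round below 0.08 rad) or (distance between cap_c and slot_2 below 0.003 m and angle between the z axis of cap_c and the z axis of slot_2, either way round below 0.08 rad) or (distance between cap_c and slot_3 below 0.003 m and angle between the z axis of cap_c and the z axis of slot_3, either way round below 0.08 rad)) and linear speed of each of cap_a, cap_b, cap_c below 0.02 m/s); the robot touches nothing.
It fails at once if the bur block is pushed more than 20 mm or tipped over (distance of bur_block from where it was at the start of the episode above 0.02 m or angle between bur_block's own z axis and vertical above 0.4 rad).
It fails at once if the wax tin is pushed more than 20 mm or tipped over (distance of wax_tin from where it was at the start of the episode above 0.02 m or angle between wax_tin's own z axis and vertical above 0.4 rad).
It fails at once if the loupe ring is pushed more than 20 mm or tipped over (distance of loupe_ring from where it was at the start of the episode above 0.02 m or angle between loupe_ring's own z axis and vertical above 0.4 rad).
It fails at once if the mortar cup is pushed more than 20 mm or tipped over (distance of mortar_cup from where it was at the start of the episode above 0.02 m or angle between mortar_cup's own z axis and vertical above 0.4 rad).
It also fails if it takes over 67 s, if anything falls off the work surface, if the arm or the gripper's body presses on something with over 40 N, if the wrist force passes 120 N, or if a joint passes its speed limit or range.

## Working session

There is one attempt and no reset: what is moved stays moved. The work goes in short steps, Python scripts to look and compute and a tool call to move; the robot and the scene stay as the last step left them, time stands still between calls to the robot, and variables do not carry over. Pictures are saved under pics/ and viewed, at most 14 in all, crops included, and the job is handed in when it is done.

```bash
ls; mkdir -p pics; python3 - <<'E'
from plant import ctrl
import cv2,numpy as np
ims={}
for n in ["scene","side","wrist"]:
    c=ctrl.read_camera(n); ims[n]=c
    cv2.imwrite(f"pics/{n}0.png",c["pixels"][:,:,::-1])
    np.savez(f"pics/{n}0.npz",**{k:np.array(v) for k,v in c.items()})
    print(n,np.round(c["camera_matrix"],1).tolist(),np.round(c["xyz"],3),np.round(c["orientation"],3))
print(ctrl.get_state())
E
```

```text
pics
plant.py
scene [[408.3, 0.0, 254.4], [0.0, 408.3, 195.6], [0.0, 0.0, 1.0]] [ 0.013 -0.744  0.742] [ 0.84  -0.265  0.144 -0.451]
side [[369.1, 0.0, 257.0], [0.0, 369.1, 190.6], [0.0, 0.0, 1.0]] [0.397 0.989 0.804] [-0.063  0.886 -0.458  0.03 ]
wrist [[297.3, 0.0, 257.4], [0.0, 297.3, 191.6], [0.0, 0.0, 1.0]] [0.673 0.068 0.373] [ 0.991  0.    -0.001  0.136]
{'time': 0.15, 'qpos': array([-1.49980990e-01,  2.86977083e-01,  1.57784385e+00, -1.49519461e-05,
        1.27860511e+00, -1.50008677e-01]), 'dq': array([-0.00089553, -0.00286243, -0.0034004 ,  0.0002147 , -0.00027353,
        0.00301972]), 'joint_efforts': array([ 7.91554030e-04, -4.06602967e+01, -2.93140125e+01, -8.94972595e-05,
        3.96185191e-03, -2.97825103e-06]), 'eef_pos': array([6.74486500e-01, 1.16412345e-04, 2.30253297e-01]), 'tcp_rot': array([ 7.07095168e-01,  7.07117800e-01, -5.49821591e-04, -7.33539175e-04]), 'contact_force': array([ 0.21009034, -0.07029102, -0.17885802]), 'wrist_torque': array([-0.01554329,  0.00336711, -0.01185981]), 'finger_force': 0.0, 'opening': 0.9945204195075995}
```

View pics/scene0.png

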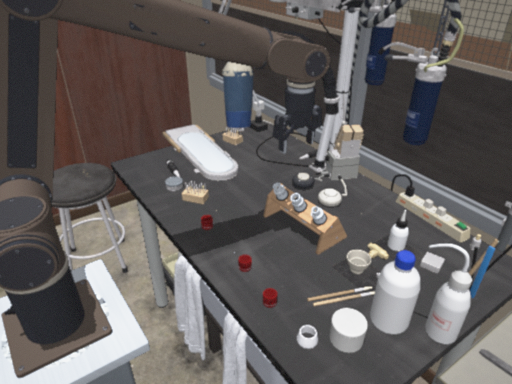

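View pics/side0.png

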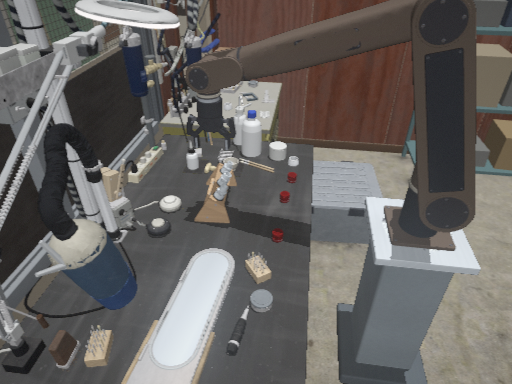

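View pics/wrist0.png

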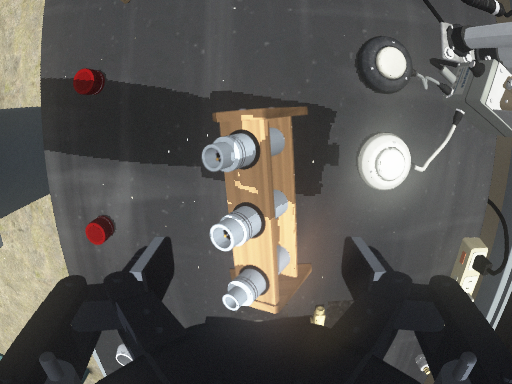

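The wrist view shows the tube mouths at about (213,157), (227,235) and (237,298), top to bottom being slot_1 to slot_3. Two caps are at (88,82) and (98,230). The scene view shows the caps at (207,222), (245,263) and (270,297), the side view at (277,236), (284,197) and (292,177).

```bash
cat > h.py <<'E'
import numpy as np,cv2
from scipy.spatial.transform import Rotation as R
def load(n): return dict(np.load(f"pics/{n}.npz"))
def snap(cam,name):
    from plant import ctrl
    c=ctrl.read_camera(cam); s=ctrl.get_state()
    np.savez(f"pics/{name}.npz",tp=s["eef_pos"],tr=s["tcp_rot"],**{k:np.array(v) for k,v in c.items()})
    cv2.imwrite(f"pics/{name}.png",c["pixels"][:,:,::-1]); return load(name)
def ray(c,uv,fish):
    K=c["camera_matrix"]; a=(np.array(uv,float)-K[:2,2])/K[0,0]
    if fish:
        r=np.linalg.norm(a); d=np.r_[a/max(r,1e-9)*np.sin(r),np.cos(r)]
    else: d=np.r_[a,1.]
    return c["xyz"],R.from_quat(c["orientation"]).apply(d/np.linalg.norm(d))
def proj(c,P,fish):
    q=R.from_quat(c["orientation"]).inv().apply(np.atleast_2d(P)-c["xyz"]); K=c["camera_matrix"]
    if fish:
        n=np.linalg.norm(q[:,:2],axis=1); a=q[:,:2]/n[:,None]*np.arctan2(n,q[:,2])[:,None]
    else: a=q[:,:2]/q[:,2:]
    return a*K[0,0]+K[:2,2]
def tri(rays):
    A=np.zeros((3,3));b=np.zeros(3)
    for o,d in rays:
        M=np.eye(3)-np.outer(d,d);A+=M;b+=M@o
    p=np.linalg.solve(A,b)
    return p,[round(1e3*np.linalg.norm((np.eye(3)-np.outer(d,d))@(p-o)),1) for o,d in rays]
def atz(r,z): o,d=r; return o+d*(z-o[2])/d[2]
def red(c,amin=25):
    p=c["pixels"].astype(int); m=((p[...,0]>80)&(p[...,1]<0.4*p[...,0])&(p[...,2]<0.45*p[...,0])).astype(np.uint8)
    n,_,st,ce=cv2.connectedComponentsWithStats(m)
    return [(np.round(ce[i],1).tolist(),st[i].tolist()) for i in range(1,n) if st[i,4]>amin]
E
python3 - <<'E'
from h import *
C={n:load(n+"0") for n in ["scene","side","wrist"]}
for n in C: print(n,red(C[n]))
w=C["wrist"]["pixels"][:,:,::-1][85:325,180:330]
cv2.imwrite("pics/w0c.png",cv2.resize(w,None,fx=2.5,fy=2.5,interpolation=cv2.INTER_CUBIC))
E
```

```text
scene [([205.5, 216.7], [201, 215, 10, 5, 27]), ([205.8, 223.1], [202, 219, 10, 8, 41]), ([244.5, 261.2], [239, 255, 12, 14, 135]), ([269.5, 295.9], [263, 288, 14, 17, 182])]
side [([291.8, 174.8], [288, 172, 8, 7, 35]), ([284.5, 195.3], [281, 191, 8, 10, 57]), ([277.3, 234.4], [272, 231, 11, 9, 56])]
wrist [([83.6, 78.8], [73, 69, 21, 25, 274]), ([95.2, 233.2], [86, 222, 20, 23, 336])]
```

View pics/w0c.png

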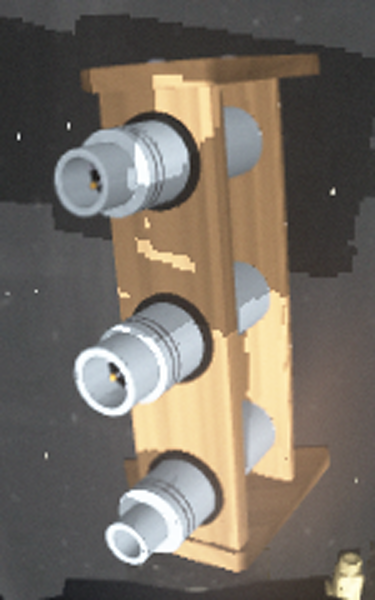

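The crop shows slot_2's neck as the widest, slot_1's as the middle one and slot_3's as the narrowest, with the row yawed a little. Mouth centres in full pixels are (212.8,158.2), (222,237) and (230.4,299).

```bash
python3 - <<'E'
from h import *
C={n:load(n+"0") for n in ["scene","side","wrist"]}
w=C["wrist"]
M=np.array([atz(ray(w,u,1),.1216) for u in [(212.8,158.2),(222,237),(230.4,299)]]);print(M, np.diff(M,axis=0))
S=[(205.8,220.5),(244.5,261.2),(269.5,295.9)];D=[(277.3,234.4),(284.5,195.3),(291.8,174.8)];W=[(86,81),(97,231),None]
for s,d,v in zip(S,D,W):
    r=[ray(C["scene"],s,0),ray(C["side"],d,0)]+([ray(w,v,1)] if v else [])
    print(tri(r), [np.round(atz(x,.015)[:2],4) for x in r])
# bystanders approx on bench
for n,u in dict(loupe=(307,340),cup=(357,262),mortar2=(348,330),burs=(195,195),tin=(175,186)).items(): print(n,atz(ray(C["scene"],u,0),.015))
E
```

```text
[[ 0.63426737  0.0272567   0.1216    ]
 [ 0.63979072 -0.04627318  0.1216    ]
 [ 0.64489075 -0.11718389  0.1216    ]] [[ 0.00552335 -0.07352987  0.        ]
 [ 0.00510003 -0.07091071  0.        ]]
(array([0.44923859, 0.11958243, 0.02086034]), [np.float64(0.4), np.float64(0.9), np.float64(0.8)]) [array([0.4525, 0.1269]), array([0.4504, 0.1138]), array([0.4449, 0.1199])]
(array([ 0.44385987, -0.08963136,  0.0221008 ]), [np.float64(0.7), np.float64(0.4), np.float64(0.9)]) [array([ 0.4482, -0.084 ]), array([ 0.4445, -0.1   ]), array([ 0.4387, -0.0921])]
(array([ 0.42531506, -0.22402414,  0.02552109]), [np.float64(1.3), np.float64(1.3)]) [array([ 0.4299, -0.2165]), array([ 0.4269, -0.2415])]
loupe [ 0.42085064 -0.35982965  0.015     ]
cup [ 0.68542458 -0.25374668  0.015     ]
mortar2 [ 0.51015828 -0.39135913  0.015     ]
burs [0.49150699 0.26645733 0.015     ]
tin [0.46274286 0.35318792 0.015     ]
```

advance:
  plan:
    - {"dx": 0.12,"dy": -0.22,"dz": 0.05,"jaw": 1}
    - {"dx": 0.12,"dy": -0.22,"dz": 0.05,"jaw": 1}
    - {"dx": 0.12,"dy": -0.22,"dz": 0.05,"jaw": 1}
    - {"dx": 0.12,"dy": -0.22,"dz": 0.05,"jaw": 1}
    - {"dx": 0.12,"dy": -0.22,"dz": 0.05,"jaw": 1}
    - {"dx": 0.12,"dy": -0.22,"dz": 0.05,"jaw": 1}
    - {"dx": 0.12,"dy": -0.22,"dz": 0.05,"jaw": 1}
  grip_n: 40

```text
time: 1.02
eef_pos: [0.4568, 0.1195, 0.1825]
tcp_rot: [0.707, 0.707, 0.001, 0.001]
contact_force: [-0.2, -0.2, 0.3]
opening: 1.001
finger_force: 0.0
```

```bash
python3 - <<'E'
from h import *
w=snap("wrist","w1"); print(w["tp"],w["tr"],red(w,60)); print(proj(w,[[.449,.12,.03],[.444,-.09,.03],[.634,.027,.1216],[.640,-.046,.1216],[.645,-.117,.1216]],1))
E
```

```text
[0.45679963 0.11942098 0.18235987] [7.07509378e-01 7.06703214e-01 7.01385216e-04 7.45955785e-04] [([251.0, 178.6], [235, 162, 33, 32, 404])]
[[250.85089779 176.95100965]
 [248.59113702 334.70966713]
 [441.11103677 293.51475742]
 [425.885901   346.14151152]
 [411.34487907 384.52763146]]
```

View pics/w1.png

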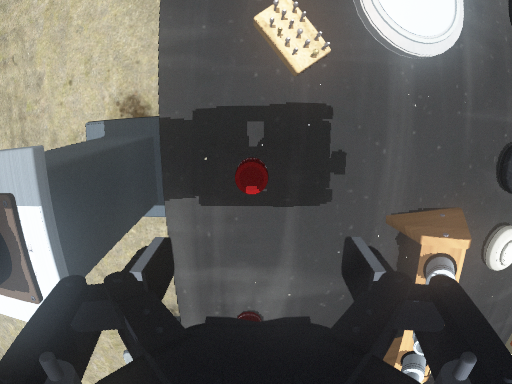

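The cap top is centred at (251.5,177), within 1 px of the prediction, so it sits at about (0.4495, 0.120). Next I descend and grip.

advance:
  plan:
    - {"dy": -0.0055,"dz": 0.06,"jaw": 1}
    - {"dy": -0.0055,"dz": 0.12,"jaw": 1}
    - {"dy": -0.0055,"dz": 0.16,"jaw": 1}
    - {"dy": -0.0055,"dz": 0.176,"jaw": 1}
    - {"dy": -0.0055,"dz": 0.176,"jaw": 1}
    - {"dy": -0.0055,"dz": 0.176,"jaw": 0}
    - {"dy": -0.0055,"dz": 0.176,"jaw": 0}
    - {"dy": -0.0055,"dz": 0.176,"jaw": 0}
    - {"dy": -0.0055,"dz": 0.176,"jaw": 0}
    - {"dy": -0.0055,"dz": 0.176,"jaw": 0}
  grip_n: 60

```text
time: 2.33
eef_pos: [0.4506, 0.1201, 0.0068]
tcp_rot: [0.707, 0.707, 0.001, 0.001]
contact_force: [-0.4, -0.5, 4.9]
opening: 0.373
finger_force: 59.2
```

```bash
python3 - <<'E'
from h import *
w=snap("wrist","w2"); print(w["tp"],w["tr"],red(w,60))
E
```

```text
[0.45060654 0.1201398  0.00682712] [0.70704893 0.70716375 0.0008046  0.00076955] [([256.3, 215.1], [233, 211, 50, 13, 114]), ([257.4, 258.2], [223, 216, 70, 80, 4238])]
```

advance:
  plan:
    - {"dz": -0.06,"jaw": 0}
    - {"dz": -0.12,"jaw": 0}
    - {"dx": -0.14,"dy": 0.1,"dz": -0.27,"jaw": 0}
    - {"dx": -0.14,"dy": 0.1,"dz": -0.27,"jaw": 0}
    - {"dx": -0.14,"dy": 0.1,"dz": -0.27,"jaw": 0}
    - {"dx": -0.14,"dy": 0.1,"dz": -0.27,"jaw": 0}
    - {"dx": -0.14,"dy": 0.1,"dz": -0.27,"jaw": 0}
    - {"dx": -0.14,"dy": 0.1,"dz": -0.27,"jaw": 0}
  grip_n: 60

```text
time: 3.38
eef_pos: [0.5484, -0.0193, 0.274]
tcp_rot: [0.707, 0.707, -0.001, -0.001]
contact_force: [0.2, 0.6, -1.4]
opening: 0.38
finger_force: 59.6
```

```bash
python3 - <<'E'
from h import *
w=snap("wrist","w3"); print(w["tp"],w["tr"],red(w,60)); u=proj(w,[[.634,.027,.1216],[.640,-.046,.1216],[.645,-.117,.1216],[.426,-.224,.03]],1);print(u)
a=w["pixels"][:,:,::-1][120:320,230:400]
cv2.imwrite("pics/w3c.png",cv2.resize(a,None,fx=3,fy=3,interpolation=cv2.INTER_CUBIC))
E
```

```text
[ 0.5480805  -0.01893352  0.27343087] [ 0.70682891  0.7073824  -0.00080048 -0.0015479 ] [([184.7, 211.3], [173, 200, 24, 23, 417]), ([257.3, 263.6], [223, 233, 70, 62, 3469])]
[[343.61098761 133.72961588]
 [344.70503427 202.40039562]
 [342.54550494 260.74228751]
 [181.85541857 290.92903312]]
```

View pics/w3c.png

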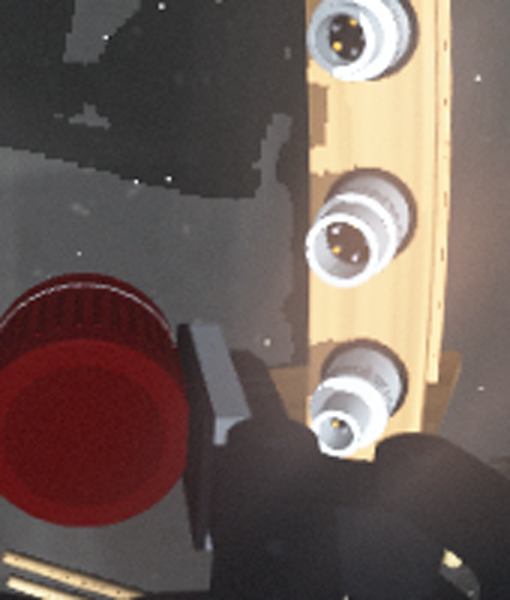

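Mouth centres here in full pixels are slot_1 (343.3,131.7), slot_2 (344,203.3) and slot_3 (342.3,264.3). The cap is held squarely.

```bash
python3 - <<'E'
from h import *
a,b=load("wrist0"),load("w3")
A=[(212.8,158.2),(222,237),(230.4,299)];B=[(343.3,131.7),(344,203.3),(342.3,264.3)]
P=[]
for u,v in zip(A,B):
    p,e=tri([ray(a,u,1),ray(b,v,1)]);P.append(p);print(np.round(p,4),e,atz(ray(b,v,1),.1216))
# ring refinement: fit rack pose (x,y,z,yaw) to pixels
from scipy.optimize import least_squares
def mouths(q):
    r=np.array([-np.sin(q[3]),np.cos(q[3]),0]); return np.array([q[:3]+k*.075*r for k in(1,0,-1)])
f=lambda q: np.r_[(proj(a,mouths(q),1)-A).ravel(),(proj(b,mouths(q),1)-B).ravel()]
s=least_squares(f,[.64,-.046,.1216,.07]);print(s.x,np.round(s.fun.reshape(-1,2),1))
s=least_squares(lambda q:f([q[0],q[1],.1216,q[2]]),[.64,-.046,.07]);print(s.x)
# cap 2,3 refine from w3: blob at (184.7,211.3) 
print(atz(ray(b,(184.7,212),1),.03))
E
```

```text
[0.634  0.0281 0.121 ] [np.float64(0.9), np.float64(0.9)] [0.63358131 0.02906502 0.1216    ]
[ 0.6397 -0.0472  0.1201] [np.float64(0.3), np.float64(0.3)] [ 0.63928948 -0.04700714  0.1216    ]
[ 0.6451 -0.1209  0.1196] [np.float64(1.9), np.float64(1.9)] [ 0.64528529 -0.1217754   0.1216    ]
[ 0.63959961 -0.04701967  0.11917574  0.07365742] [[ 0.2 -1. ]
 [ 0.1 -0.3]
 [ 0.6  2.2]
 [-0.2  1.1]
 [-0.3 -0.7]
 [-0.7 -1. ]]
[ 0.63948492 -0.04625227  0.07335504]
[ 0.44398125 -0.08951286  0.03      ]
```

```bash
cat >> h.py <<'E'
PSI=.0735
D=np.array([-.5*np.cos(PSI),-.5*np.sin(PSI),np.cos(np.pi/6)])
ROW=np.array([-np.sin(PSI),np.cos(PSI),0])
RT=np.c_[ROW,np.cross(-D,ROW),-D]
M2=np.array([.6395,-.0467,.1216])
def slot(i): return M2-.018*D+(2-i)*.075*ROW
def tcp(i,gap,rim=.0068,off=0): return slot(i)+D*(gap+rim)-off*ROW   # gap: rim above shoulder, off: cap offset along tool x
def delta(p,Rt,s=None):
    from plant import ctrl
    s=s or ctrl.get_state(); R0=R.from_quat(s["tcp_rot"])
    print("pos",np.round(s["eef_pos"],4),"dxyz",np.round(R0.inv().apply(p-s["eef_pos"]),4),"rot",np.round((R0.inv()*R.from_matrix(Rt)).as_rotvec(),4),"F",np.round(s["contact_force"],1))
E
python3 - <<'E'
from h import *
w=load("w3"); Rw=R.from_quat(w["tr"])
for o in (-.002,0,.002): print(proj(w,w["tp"]+Rw.apply([o,0,-.0232]),1))
for i in (1,2,3): print(slot(i),tcp(i,.043))
delta(tcp(1,.043),RT)
E
```

```text
[[260.18018162 266.14334266]]
[[260.1956915  262.39196787]]
[[260.21108984 258.58678863]]
[0.64296816 0.02875841 0.10601154] [0.61813539 0.02692991 0.14913961]
[ 0.6484757  -0.0460391   0.10601154] [ 0.62364293 -0.0478676   0.14913961]
[ 0.65398324 -0.1208366   0.10601154] [ 0.62915047 -0.1226651   0.14913961]
pos [ 0.5481 -0.0189  0.2734] dxyz [0.0457 0.0705 0.1241] rot [-0.5266  0.0179 -0.0714] F [ 0.5 -0.3 -0.2]
```

advance:
  plan:
    - {"dx": 0.045,"dy": 0.07,"dz": 0.05,"ax": -0.176,"ay": 0.006,"az": -0.024,"jaw": 0}
    - {"dx": 0.045,"dy": 0.07,"dz": 0.07,"ax": -0.351,"ay": 0.012,"az": -0.048,"jaw": 0}
    - {"dx": 0.0467,"dy": 0.0716,"dz": 0.09,"ax": -0.5266,"ay": 0.0179,"az": -0.0714,"jaw": 0}
    - {"dx": 0.0467,"dy": 0.0716,"dz": 0.124,"ax": -0.5266,"ay": 0.0179,"az": -0.0714,"jaw": 0}
    - {"dx": 0.0467,"dy": 0.0716,"dz": 0.124,"ax": -0.5266,"ay": 0.0179,"az": -0.0714,"jaw": 0}
    - {"dx": 0.0467,"dy": 0.0716,"dz": 0.124,"ax": -0.5266,"ay": 0.0179,"az": -0.0714,"jaw": 0}
  grip_n: 60

```text
time: 4.18
eef_pos: [0.6216, 0.0272, 0.1524]
tcp_rot: [0.657, 0.707, 0.191, 0.178]
contact_force: [0.0, -0.7, 0.2]
opening: 0.379
finger_force: 59.7
```

```bash
python3 - <<'E'
from h import *
w=snap("wrist","w4"); delta(tcp(1,.043)+.001*ROW+np.array([.0011,0,0]),RT)
Rw=R.from_quat(w["tr"]); print(proj(w,w["tp"]+Rw.apply([0,0,-.0232]),1),red(w,60)); print(proj(w,[slot(i)+.018*D for i in (1,2,3)],1))
s=load("w4"); c=snap("scene","s4"); a=c["pixels"][:,:,::-1]; u=proj(c,[slot(1)],0)[0].astype(int); print(u)
a=cv2.resize(a[u[1]-50:u[1]+50,u[0]-50:u[0]+50],(500,500),interpolation=cv2.INTER_CUBIC)
b=cv2.resize(w["pixels"][:,:,::-1][110:310,200:320],None,fx=2.5,fy=2.5,interpolation=cv2.INTER_CUBIC)
cv2.imwrite("pics/m4.png",np.hstack([a,b]))
E
```

```text
pos [0.6223 0.027  0.1534] dxyz [ 0.0012 -0.0048  0.0021] rot [0.0062 0.0018 0.0008] F [ 0.3 -0.1 -0.2]
[[262.99512597 264.08199118]] [([250.7, 258.3], [223, 233, 66, 61, 2450]), ([266.4, 290.8], [250, 286, 32, 9, 97]), ([20.0, 322.3], [5, 309, 32, 28, 687])]
[[252.23827229 219.50822352]
 [252.93168085 312.80608939]
 [253.60111963 375.08827743]]
[278 189]
```

View pics/m4.png

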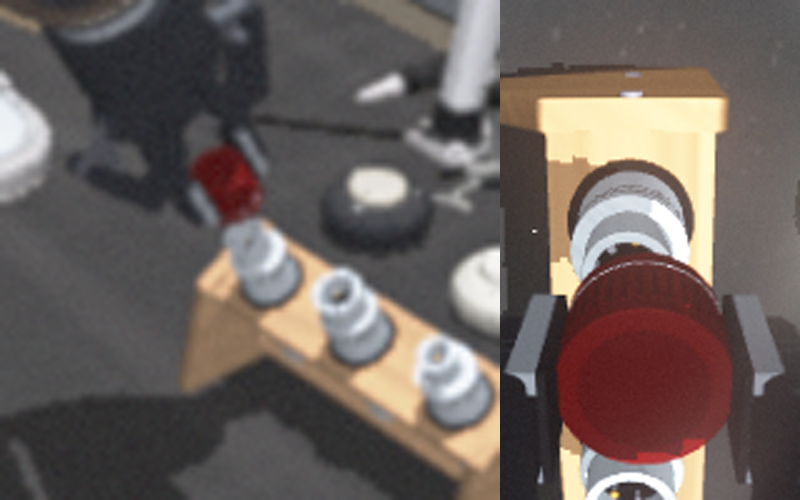

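The cap hangs just above slot_1's mouth, with its column about 257.6 against 252 for the neck. It needs roughly 3–4 mm along −tool y.

advance:
  plan:
    - {"dx": 0.0012,"dy": -0.0038,"dz": 0.002,"ax": 0.006,"ay": 0.002,"az": 0.001,"jaw": 0}
    - {"dx": 0.0012,"dy": -0.0038,"dz": 0.002,"ax": 0.006,"ay": 0.002,"az": 0.001,"jaw": 0}
    - {"dx": 0.0012,"dy": -0.0038,"dz": 0.002,"ax": 0.006,"ay": 0.002,"az": 0.001,"jaw": 0}
    - {"dx": 0.0012,"dy": -0.0038,"dz": 0.002,"ax": 0.006,"ay": 0.002,"az": 0.001,"jaw": 0}
  grip_n: 60

```text
time: 4.78
eef_pos: [0.6188, 0.0277, 0.1478]
tcp_rot: [0.658, 0.708, 0.189, 0.175]
contact_force: [-0.3, -0.3, -0.9]
opening: 0.374
finger_force: 59.7
```

```bash
python3 - <<'E'
from h import *
w=snap("wrist","w5"); delta(tcp(1,.043)+.001*ROW+np.array([.0011,0,0]),RT)
Rw=R.from_quat(w["tr"]); print(proj(w,w["tp"]+Rw.apply([0,0,-.0232]),1)); print(proj(w,[slot(i)+.018*D for i in (1,2,3)],1))
g=w["pixels"].sum(2)//3
for r in (192,196,200,204,208): print(r,g[r,216:296].tolist())
p=w["pixels"].astype(int)
for r in (240,256,272): 
    m=np.where((p[r,:,0]>30)&(p[r,:,1]<.4*p[r,:,0]))[0]; m=m[(m>200)&(m<310)]; print(r,m.min(),m.max())
E
```

```text
pos [0.6188 0.0277 0.1478] dxyz [ 0.0002  0.001  -0.001 ] rot [-0.0027 -0.0005 -0.0011] F [-0.   0.3 -0.2]
[[260.64975977 262.87567404]]
[[260.01774262 222.03017459]
 [259.75838136 315.78611034]
 [259.48342309 377.91887843]]
192 [58, 59, 57, 62, 62, 63, 64, 64, 65, 81, 148, 147, 147, 145, 145, 148, 147, 145, 120, 60, 63, 59, 65, 83, 143, 149, 146, 132, 116, 128, 152, 152, 164, 204, 221, 222, 222, 224, 226, 228, 227, 227, 227, 225, 224, 224, 226, 224, 237, 255, 255, 255, 254, 233, 180, 183, 178, 165, 164, 151, 198, 197, 137, 88, 86, 90, 107, 182, 223, 224, 232, 237, 239, 237, 238, 233, 205, 112, 111, 112]
196 [61, 59, 60, 61, 59, 62, 62, 64, 62, 83, 148, 149, 144, 146, 144, 149, 145, 123, 59, 57, 62, 64, 115, 118, 128, 148, 174, 215, 221, 220, 218, 220, 223, 223, 224, 222, 220, 215, 218, 218, 216, 199, 211, 212, 208, 212, 230, 225, 242, 255, 255, 255, 255, 255, 255, 255, 255, 255, 255, 252, 158, 175, 200, 195, 90, 88, 89, 104, 178, 226,
[... 562 characters left out ...]
 216, 209, 144, 147, 149, 149, 152, 152, 155, 158, 158, 157, 159, 157, 155, 156, 159, 160, 159, 157, 160, 162, 163, 162, 162, 160, 159, 161, 166, 197, 197, 223, 254, 255, 255, 255, 255, 255, 255, 245, 88, 103, 178, 228, 234, 238, 237, 237, 236, 226, 138, 113, 111, 112]
208 [59, 56, 58, 61, 58, 56, 59, 68, 68, 67, 122, 149, 146, 143, 146, 147, 148, 147, 148, 108, 220, 221, 220, 221, 223, 219, 143, 144, 143, 147, 149, 172, 203, 218, 218, 218, 222, 223, 221, 222, 221, 219, 215, 216, 219, 218, 220, 221, 220, 222, 223, 224, 225, 222, 181, 152, 164, 198, 202, 229, 255, 255, 255, 255, 255, 255, 245, 201, 223, 228, 233, 239, 237, 238, 235, 224, 113, 110, 110, 110]
240 227 277
256 223 274
272 224 266
```

advance:
  plan:
    - {"dx": 0.0002,"dy": 0.001,"dz": 0.01,"ax": -0.003,"az": -0.001,"jaw": 0}
    - {"dx": 0.0002,"dy": 0.001,"dz": 0.02,"ax": -0.003,"az": -0.001,"jaw": 0}
    - {"dx": 0.0002,"dy": 0.001,"dz": 0.025,"ax": -0.003,"az": -0.001,"jaw": 0}
    - {"dx": 0.0002,"dy": 0.001,"dz": 0.027,"ax": -0.003,"az": -0.001,"jaw": 0}
    - {"dx": 0.0002,"dy": 0.001,"dz": 0.027,"ax": -0.003,"az": -0.001,"jaw": 0}
  grip_n: 60

```text
time: 5.45
eef_pos: [0.633, 0.029, 0.1245]
tcp_rot: [0.657, 0.708, 0.19, 0.176]
contact_force: [0.1, 0.1, -0.0]
opening: 0.376
finger_force: 59.7
```

```bash
python3 - <<'E'
from h import *
delta(tcp(1,.015)+.001*ROW+np.array([.0011,0,0]),RT)
E
```

```text
pos [0.633  0.029  0.1245] dxyz [-0.0001  0.0003 -0.0003] rot [-0.0002 -0.0006  0.    ] F [ 0.1  0.1 -0. ]
```

advance:
  plan:
    - {"dz": 0.003,"jaw": 0}
    - {"dz": 0.005,"jaw": 0}
    - {"dz": 0.005,"jaw": 0}
  grip_n: 60

```text
time: 5.82
eef_pos: [0.6354, 0.0292, 0.1203]
tcp_rot: [0.657, 0.708, 0.19, 0.176]
contact_force: [1.4, -0.4, 0.5]
opening: 0.374
finger_force: 59.7
```

advance:
  plan:
    - {"dz": 0.003,"jaw": 0}
    - {"dz": 0.005,"jaw": 0}
    - {"dz": 0.005,"jaw": 0}
  grip_n: 60

```text
time: 6.2
eef_pos: [0.6379, 0.0294, 0.1158]
tcp_rot: [0.657, 0.708, 0.19, 0.176]
contact_force: [-0.1, -0.4, 0.2]
opening: 0.374
finger_force: 59.7
```

```bash
python3 - <<'E'
from h import *
delta(tcp(1,.005)+.001*ROW+np.array([.0011,0,0]),RT)
E
```

```text
pos [0.6379 0.0294 0.1158] dxyz [-0.0001  0.0004 -0.0003] rot [-0.0003 -0.0006 -0.    ] F [-0.1 -0.4  0.2]
```

advance:
  plan:
    - {"dz": 0.002,"jaw": 0}
    - {"dz": 0.003,"jaw": 0}
    - {"dz": 0.003,"jaw": 0}
  grip_n: 60

```text
time: 6.58
eef_pos: [0.6394, 0.0295, 0.1134]
tcp_rot: [0.657, 0.708, 0.19, 0.176]
contact_force: [0.9, -1.1, 0.2]
opening: 0.375
finger_force: 59.7
```

advance:
  plan:
    - {"dz": 0.0015,"jaw": 0}
    - {"dz": 0.003,"jaw": 0}
    - {"dz": 0.003,"jaw": 0}
  grip_n: 60

```text
time: 6.95
eef_pos: [0.6405, 0.0296, 0.112]
tcp_rot: [0.657, 0.708, 0.19, 0.176]
contact_force: [-12.1, -1.7, 11.0]
opening: 0.373
finger_force: 61.4
```

```bash
python3 - <<'E'
from h import *
delta(tcp(1,-.001)+.001*ROW+np.array([.0011,0,0]),RT)
E
```

```text
pos [0.6405 0.0296 0.112 ] dxyz [-0.0001  0.      0.0012] rot [-0.001  -0.0011  0.0008] F [-12.1  -1.7  11. ]
```

Contact comes exactly at gap zero, so this cap is the medium one and it is seated on slot_1. Next I release and back off.

advance:
  plan:
    - {"jaw": 0.7}
    - {"jaw": 0.7}
    - {"jaw": 0.7}
    - {"dz": -0.03,"jaw": 0.7}
    - {"dz": -0.07,"jaw": 0.8}
    - {"dz": -0.1,"jaw": 1}
    - {"dz": -0.1,"jaw": 1}
  grip_n: 60

```text
time: 7.82
eef_pos: [0.5921, 0.0257, 0.2004]
tcp_rot: [0.657, 0.707, 0.191, 0.178]
contact_force: [-0.4, -0.2, 0.2]
opening: 1.003
finger_force: 0.0
```

```bash
python3 - <<'E'
from h import *
R0=np.array([[0,1,0],[1,0,0],[0,0,-1.]])
delta(np.array([.445,-.0895,.12]),R0)
E
```

```text
pos [0.5921 0.0257 0.2004] dxyz [-0.104  -0.1746 -0.0088] rot [ 0.529  -0.0186  0.0721] F [-0.4 -0.2  0.2]
```

advance:
  plan:
    - {"dx": -0.03,"dy": -0.06,"dz": -0.009,"ax": 0.176,"ay": -0.006,"az": 0.024,"jaw": 1}
    - {"dx": -0.06,"dy": -0.11,"dz": -0.009,"ax": 0.352,"ay": -0.012,"az": 0.048,"jaw": 1}
    - {"dx": -0.104,"dy": -0.1746,"dz": -0.009,"ax": 0.529,"ay": -0.0186,"az": 0.0721,"jaw": 1}
    - {"dx": -0.104,"dy": -0.1746,"dz": -0.009,"ax": 0.529,"ay": -0.0186,"az": 0.0721,"jaw": 1}
    - {"dx": -0.104,"dy": -0.1746,"dz": -0.009,"ax": 0.529,"ay": -0.0186,"az": 0.0721,"jaw": 1}
    - {"dx": -0.104,"dy": -0.1746,"dz": -0.009,"ax": 0.529,"ay": -0.0186,"az": 0.0721,"jaw": 1}
    - {"dx": -0.104,"dy": -0.1746,"dz": -0.009,"ax": 0.529,"ay": -0.0186,"az": 0.0721,"jaw": 1}
  grip_n: 60

```text
time: 8.7
eef_pos: [0.4444, -0.0887, 0.1188]
tcp_rot: [0.707, 0.708, -0.001, -0.001]
contact_force: [0.2, 0.1, 0.0]
opening: 0.999
finger_force: 0.0
```

```bash
python3 - <<'E'
from h import *
w=snap("wrist","w6"); print(proj(w,[[.4445,-.0895,.03]],1))
p=w["pixels"].astype(int); m=((p[...,0]>18)&(p[...,1]<.5*p[...,0])&(p[...,2]<.5*p[...,0])).astype(np.uint8); m[:, :200]=0;m[:,330:]=0
n,_,st,ce=cv2.connectedComponentsWithStats(m); i=1+st[1:,4].argmax();print(st[i],ce[i],red(w,60))
c,s=w["pixels"],w
R0=np.array([[0,1,0],[1,0,0],[0,0,-1.]]); delta(np.array([.445,-.0895,.0055]),R0)
b=w["pixels"][:,:,::-1][120:320,180:340]
c=snap("scene","s6")["pixels"][:,:,::-1][120:220,230:380]
cv2.imwrite("pics/m6.png",np.hstack([cv2.resize(b,(320,400)),cv2.resize(c,(480,400)) ]))
E
```

```text
[[259.84602375 195.96531966]]
[ 238  170   42   46 1475] [258.23322034 193.34847458] [([258.3, 195.6], [238, 176, 41, 40, 1285]), ([241.3, 314.6], [224, 309, 34, 13, 261])]
pos [ 0.4442 -0.0887  0.1187] dxyz [-0.0008  0.0012  0.1132] rot [-0.0035 -0.0004  0.0015] F [-0.3  0.4 -0. ]
```

View pics/m6.png

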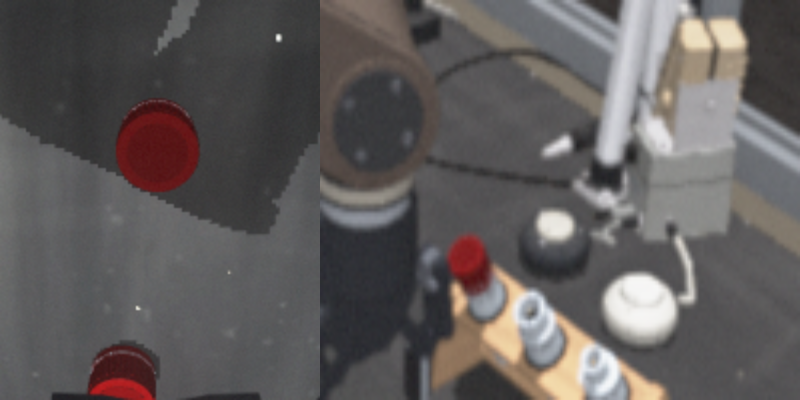

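Cap 1 sits on slot_1 in the scene view. The next cap is centred under the gripper at (258.3,195.6), so I descend and grip.

advance:
  plan:
    - {"dx": -0.0008,"dy": 0.0005,"dz": 0.06,"ax": -0.003,"az": 0.001,"jaw": 1}
    - {"dx": -0.0008,"dy": 0.0005,"dz": 0.1,"ax": -0.003,"az": 0.001,"jaw": 1}
    - {"dx": -0.0008,"dy": 0.0005,"dz": 0.1132,"ax": -0.003,"az": 0.001,"jaw": 1}
    - {"dx": -0.0008,"dy": 0.0005,"dz": 0.1132,"ax": -0.003,"az": 0.001,"jaw": 0}
    - {"dx": -0.0008,"dy": 0.0005,"dz": 0.1132,"ax": -0.003,"az": 0.001,"jaw": 0}
    - {"dx": -0.0008,"dy": 0.0005,"dz": 0.1132,"ax": -0.003,"az": 0.001,"jaw": 0}
    - {"dx": -0.0008,"dy": 0.0005,"dz": 0.1132,"ax": -0.003,"az": 0.001,"jaw": 0}
    - {"dx": -0.0008,"dy": 0.0005,"dz": 0.1132,"ax": -0.003,"az": 0.001,"jaw": 0}
  grip_n: 60

```text
time: 9.8
eef_pos: [0.445, -0.0907, 0.0067]
tcp_rot: [0.707, 0.707, 0.0, 0.0]
contact_force: [-0.8, 1.2, 6.8]
opening: 0.373
finger_force: 59.5
```

```bash
python3 - <<'E'
from h import *
from plant import ctrl
s=ctrl.get_state(); print(s["eef_pos"][2]); delta(tcp(2,.043,rim=s["eef_pos"][2])+.001*ROW+np.array([.0011,0,0]),RT)
E
```

```text
0.00669398558333472
pos [ 0.445  -0.0907  0.0067] dxyz [ 0.0439  0.1798 -0.1422] rot [-0.5225  0.02   -0.0725] F [-0.8  1.2  6.8]
```

advance:
  plan:
    - {"dz": -0.06,"jaw": 0}
    - {"dz": -0.12,"jaw": 0}
    - {"dx": 0.02,"dy": 0.04,"dz": -0.17,"ax": -0.1,"jaw": 0}
    - {"dx": 0.04,"dy": 0.09,"dz": -0.19,"ax": -0.26,"ay": 0.01,"az": -0.036,"jaw": 0}
    - {"dx": 0.044,"dy": 0.14,"dz": -0.19,"ax": -0.42,"ay": 0.015,"az": -0.06,"jaw": 0}
    - {"dx": 0.0439,"dy": 0.18,"dz": -0.17,"ax": -0.5225,"ay": 0.02,"az": -0.0725,"jaw": 0}
    - {"dx": 0.0439,"dy": 0.18,"dz": -0.1422,"ax": -0.5225,"ay": 0.02,"az": -0.0725,"jaw": 0}
    - {"dx": 0.0439,"dy": 0.18,"dz": -0.1422,"ax": -0.5225,"ay": 0.02,"az": -0.0725,"jaw": 0}
    - {"dx": 0.0439,"dy": 0.18,"dz": -0.1422,"ax": -0.5225,"ay": 0.02,"az": -0.0725,"jaw": 0}
    - {"dx": 0.0439,"dy": 0.18,"dz": -0.1422,"ax": -0.5225,"ay": 0.02,"az": -0.0725,"jaw": 0}
  grip_n: 60

```text
time: 11.05
eef_pos: [0.6247, -0.0467, 0.1487]
tcp_rot: [0.658, 0.708, 0.19, 0.176]
contact_force: [0.7, 0.0, -0.2]
opening: 0.375
finger_force: 59.7
```

```bash
python3 - <<'E'
from h import *
w=snap("wrist","w7"); print([red(load(n),60)[:3] for n in ("w2","w3","w5","w7")])
delta(tcp(2,.043,rim=.0067)+.001*ROW+np.array([.0011,0,0]),RT)
a=load("w5")["pixels"][:,:,::-1][130:310,200:320];b=w["pixels"][:,:,::-1][130:310,200:320]
cv2.imwrite("pics/m7.png",cv2.resize(np.hstack([a,b]),None,fx=3.2,fy=3.2,interpolation=cv2.INTER_CUBIC))
E
```

```text
[[([256.3, 215.1], [233, 211, 50, 13, 114]), ([257.4, 258.2], [223, 216, 70, 80, 4238])], [([184.7, 211.3], [173, 200, 24, 23, 417]), ([257.3, 263.6], [223, 233, 70, 62, 3469])], [([248.3, 261.5], [223, 233, 59, 62, 2339]), ([22.3, 324.2], [8, 311, 32, 29, 637])], [([256.8, 99.8], [226, 70, 62, 61, 2946]), ([251.5, 254.6], [223, 228, 67, 62, 2630]), ([21.1, 368.0], [7, 357, 30, 23, 495])]]
pos [ 0.6246 -0.0466  0.1485] dxyz [-0.0002  0.0004 -0.0004] rot [-0.0004 -0.0004 -0.0003] F [-0.3  0.   0.1]
```

View pics/m7.png

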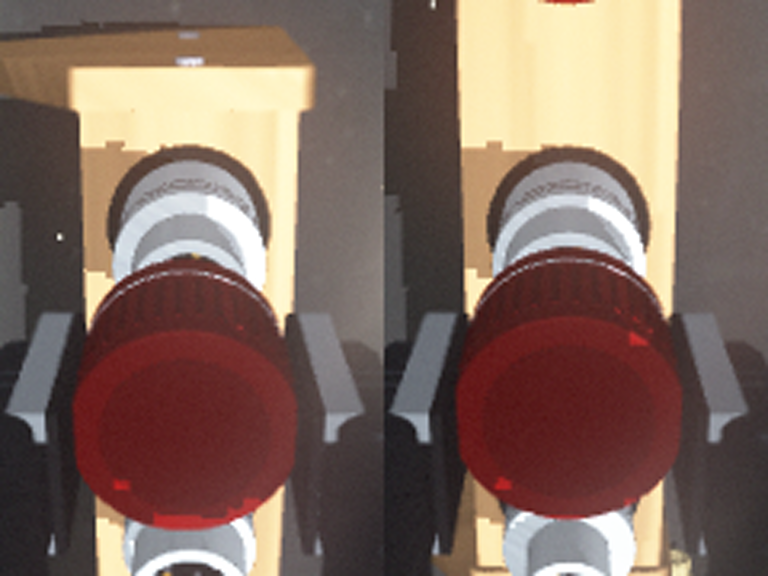

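Left is the cap 1 approach, right is now. This cap sits about 3.6 px (1.6 mm) further along +tool x in the jaws, so I correct dx by −1.8 mm and probe slot_2.

advance:
  plan:
    - {"dx": -0.0018,"dy": 0.0003,"dz": 0.005,"jaw": 0}
    - {"dx": -0.0018,"dy": 0.0003,"dz": 0.015,"jaw": 0}
    - {"dx": -0.0018,"dy": 0.0003,"dz": 0.022,"jaw": 0}
    - {"dx": -0.0018,"dy": 0.0003,"dz": 0.026,"jaw": 0}
    - {"dx": -0.0018,"dy": 0.0003,"dz": 0.026,"jaw": 0}
  grip_n: 60

```text
time: 11.72
eef_pos: [0.6354, -0.0471, 0.1262]
tcp_rot: [0.657, 0.71, 0.188, 0.172]
contact_force: [-30.3, -1.6, 27.0]
opening: 0.374
finger_force: 64.0
```

advance:
  plan:
    - {"dz": 0.002,"jaw": 0}
    - {"dz": 0.003,"jaw": 0}
    - {"dz": 0.003,"jaw": 0}
  grip_n: 60

```text
time: 12.1
eef_pos: [0.6356, -0.047, 0.1261]
tcp_rot: [0.656, 0.711, 0.188, 0.171]
contact_force: [-55.0, -3.9, 47.2]
opening: 0.373
finger_force: 67.5
```

```bash
python3 - <<'E'
from h import *
delta(tcp(2,.014,rim=.0067,off=.0016)+.001*ROW+np.array([.0011,0,0]),RT)
E
```

```text
pos [ 0.6356 -0.047   0.1261] dxyz [-0.0007  0.0021  0.0036] rot [-0.01   -0.0058  0.0045] F [-55.   -3.9  47.2]
```

It stops at a gap of about 17.6 mm, on the neck, so this is probably the small cap. I back off and recheck the grip.

advance:
  plan:
    - {"dz": -0.02,"jaw": 0}
    - {"dz": -0.06,"jaw": 0}
    - {"dz": -0.06,"jaw": 0}
    - {"dz": -0.06,"jaw": 0}
  grip_n: 60

```text
time: 12.6
eef_pos: [0.6085, -0.0491, 0.1725]
tcp_rot: [0.658, 0.708, 0.189, 0.174]
contact_force: [-0.0, -0.3, -0.6]
opening: 0.372
finger_force: 61.0
```

```bash
python3 - <<'E'
from h import *
w=snap("wrist","w8")
def tem(n,v=load("w7")["pixels"][:,:,::-1]):  # shift of cap-top patch vs w7
    g=cv2.cvtColor(n,cv2.COLOR_BGR2GRAY).astype(np.float32); t=cv2.cvtColor(np.ascontiguousarray(v),cv2.COLOR_BGR2GRAY).astype(np.float32)[222:300,220:294]
    r=cv2.matchTemplate(g[200:320,205:310],t,cv2.TM_CCOEFF_NORMED); return np.array(cv2.minMaxLoc(r)[3])-[15,22],r.max()
for n in ("w3","w5","w7","w8"): print(n,tem(np.ascontiguousarray(load(n)["pixels"][:,:,::-1])),red(load(n),60))
delta(tcp(3,.043,rim=.0067,off=.0016)+.001*ROW+np.array([.0011,0,0]),RT)
E
```

```text
w3 (array([0, 4]), np.float32(0.8176002)) [([184.7, 211.3], [173, 200, 24, 23, 417]), ([257.3, 263.6], [223, 233, 70, 62, 3469])]
w5 (array([1, 3]), np.float32(0.91201276)) [([248.3, 261.5], [223, 233, 59, 62, 2339]), ([22.3, 324.2], [8, 311, 32, 29, 637])]
w7 (array([0, 0]), np.float32(0.99999994)) [([256.8, 99.8], [226, 70, 62, 61, 2946]), ([251.5, 254.6], [223, 228, 67, 62, 2630]), ([21.1, 368.0], [7, 357, 30, 23, 495])]
w8 (array([0, 0]), np.float32(0.8642742)) [([260.6, 99.6], [235, 74, 52, 52, 2114]), ([254.3, 257.9], [223, 228, 70, 64, 3185]), ([25.3, 350.9], [22, 342, 10, 18, 67])]
pos [ 0.6083 -0.049   0.1718] dxyz [-0.0758  0.0032  0.0277] rot [-0.0057 -0.0025 -0.0012] F [-0.7 -0.5 -0.7]
```

advance:
  plan:
    - {"dx": -0.05,"dy": 0.0032,"ax": -0.006,"ay": -0.002,"az": -0.001,"jaw": 0}
    - {"dx": -0.0758,"dy": 0.0032,"dz": 0.02,"ax": -0.006,"ay": -0.002,"az": -0.001,"jaw": 0}
    - {"dx": -0.0758,"dy": 0.0032,"dz": 0.0277,"ax": -0.006,"ay": -0.002,"az": -0.001,"jaw": 0}
    - {"dx": -0.0758,"dy": 0.0032,"dz": 0.0277,"ax": -0.006,"ay": -0.002,"az": -0.001,"jaw": 0}
    - {"dx": -0.0758,"dy": 0.0032,"dz": 0.0277,"ax": -0.006,"ay": -0.002,"az": -0.001,"jaw": 0}
  grip_n: 60

```text
time: 13.28
eef_pos: [0.6307, -0.1225, 0.1506]
tcp_rot: [0.657, 0.708, 0.19, 0.177]
contact_force: [-0.9, -1.0, 0.4]
opening: 0.373
finger_force: 61.0
```

```bash
python3 - <<'E'
from h import *
w=snap("wrist","w9")
delta(tcp(3,.043,rim=.0067,off=.0016)+.001*ROW+np.array([.0011,0,0]),RT)
a=load("w7")["pixels"][:,:,::-1][130:310,200:320];b=w["pixels"][:,:,::-1][130:310,200:320]
cv2.imwrite("pics/m9.png",cv2.resize(np.hstack([a,b]),None,fx=3.2,fy=3.2,interpolation=cv2.INTER_CUBIC))
E
```

```text
pos [ 0.6308 -0.1227  0.151 ] dxyz [-0.0006 -0.0014  0.0015] rot [ 0.0027 -0.0002  0.0012] F [-0.8 -1.5 -0.9]
```

View pics/m9.png

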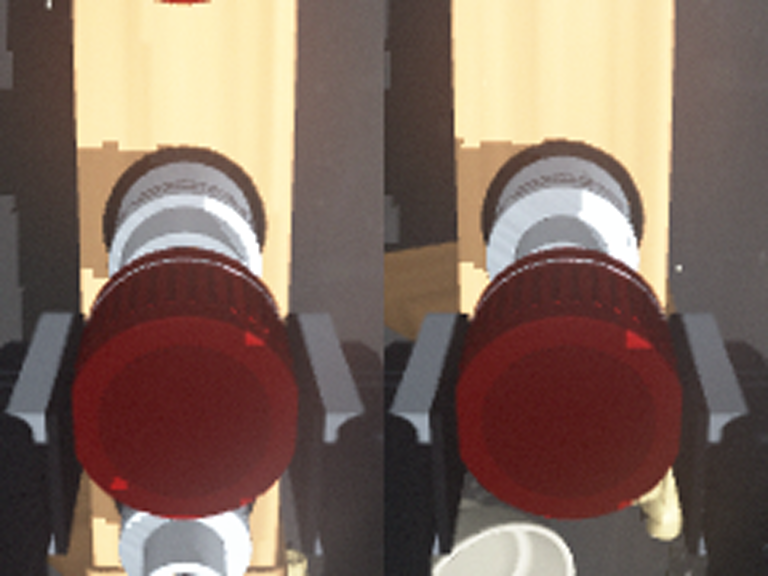

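The tube sits where expected relative to the cap, needing about −1.2 mm in tool y. I proceed onto slot_3.

advance:
  plan:
    - {"dx": -0.0006,"dy": -0.0012,"dz": 0.01,"ax": 0.003,"az": 0.001,"jaw": 0}
    - {"dx": -0.0006,"dy": -0.0012,"dz": 0.02,"ax": 0.003,"az": 0.001,"jaw": 0}
    - {"dx": -0.0006,"dy": -0.0012,"dz": 0.026,"ax": 0.003,"az": 0.001,"jaw": 0}
    - {"dx": -0.0006,"dy": -0.0012,"dz": 0.028,"ax": 0.003,"az": 0.001,"jaw": 0}
    - {"dx": -0.0006,"dy": -0.0012,"dz": 0.028,"ax": 0.003,"az": 0.001,"jaw": 0}
  grip_n: 60

```text
time: 13.95
eef_pos: [0.6439, -0.1233, 0.1259]
tcp_rot: [0.658, 0.707, 0.189, 0.176]
contact_force: [0.3, 0.4, -1.2]
opening: 0.375
finger_force: 61.0
```

```bash
python3 - <<'E'
from h import *
delta(tcp(3,.016,rim=.0067,off=.0016)+.001*ROW+np.array([.0011,0,0]),RT)
E
```

```text
pos [ 0.6439 -0.1233  0.1259] dxyz [ 0.001  -0.0002  0.0002] rot [-0.0005  0.0004 -0.0009] F [ 0.3  0.4 -1.2]
```

advance:
  plan:
    - {"dz": 0.003,"jaw": 0}
    - {"dz": 0.004,"jaw": 0}
    - {"dz": 0.004,"jaw": 0}
  grip_n: 60

```text
time: 14.32
eef_pos: [0.6459, -0.1232, 0.1228]
tcp_rot: [0.658, 0.707, 0.189, 0.176]
contact_force: [0.4, 0.2, 0.2]
opening: 0.376
finger_force: 61.0
```

advance:
  plan:
    - {"dx": 0.0005,"dz": 0.003,"jaw": 0}
    - {"dx": 0.0005,"dz": 0.006,"jaw": 0}
    - {"dx": 0.0005,"dz": 0.006,"jaw": 0}
  grip_n: 60

```text
time: 14.7
eef_pos: [0.6488, -0.1223, 0.1171]
tcp_rot: [0.658, 0.707, 0.189, 0.176]
contact_force: [-0.2, -0.1, -0.1]
opening: 0.374
finger_force: 61.0
```

```bash
python3 - <<'E'
from h import *
delta(tcp(3,.006,rim=.0067,off=.0016)+.001*ROW+np.array([.0011,0,0]),RT)
E
```

```text
pos [ 0.6488 -0.1223  0.1171] dxyz [0.0004 0.     0.0001] rot [-0.0008  0.0002 -0.0009] F [-0.2 -0.1 -0.1]
```

advance:
  plan:
    - {"dz": 0.003,"jaw": 0}
    - {"dz": 0.005,"jaw": 0}
    - {"dz": 0.005,"jaw": 0}
  grip_n: 60

```text
time: 15.08
eef_pos: [0.6513, -0.1222, 0.1129]
tcp_rot: [0.658, 0.707, 0.189, 0.176]
contact_force: [-0.7, -0.1, -1.6]
opening: 0.375
finger_force: 61.0
```

Past 8 mm without force, so this is the small cap. I press home and release.

advance:
  plan:
    - {"dz": 0.0015,"jaw": 0}
    - {"dz": 0.0025,"jaw": 0}
    - {"dz": 0.0025,"jaw": 0}
  grip_n: 60

```text
time: 15.45
eef_pos: [0.6521, -0.1222, 0.1122]
tcp_rot: [0.657, 0.708, 0.189, 0.176]
contact_force: [-10.3, -0.3, 8.9]
opening: 0.367
finger_force: 62.5
```

```bash
python3 - <<'E'
from h import *
delta(tcp(3,0,rim=.0067,off=.0016)+.001*ROW+np.array([.0011,0,0]),RT)
E
```

```text
pos [ 0.6521 -0.1222  0.1122] dxyz [ 0.0006 -0.0004  0.0002] rot [-0.0009 -0.0003  0.0001] F [-10.3  -0.3   8.9]
```

advance:
  plan:
    - {"jaw": 0.7}
    - {"jaw": 0.7}
    - {"jaw": 0.7}
    - {"dz": -0.03,"jaw": 0.7}
    - {"dz": -0.07,"jaw": 0.8}
    - {"dz": -0.1,"jaw": 1}
    - {"dz": -0.1,"jaw": 1}
  grip_n: 60

```text
time: 16.32
eef_pos: [0.6036, -0.1265, 0.2007]
tcp_rot: [0.657, 0.707, 0.19, 0.179]
contact_force: [0.1, -0.0, 0.3]
opening: 0.997
finger_force: 0.0
```

```bash
python3 - <<'E'
from h import *
R0=np.array([[0,1,0],[1,0,0],[0,0,-1.]])
delta(np.array([.427,-.223,.12]),R0)
E
```

```text
pos [ 0.6036 -0.1265  0.2007] dxyz [-0.0833 -0.1989 -0.0224] rot [ 0.5281 -0.0161  0.0709] F [ 0.1 -0.   0.3]
```

advance:
  plan:
    - {"dx": -0.03,"dy": -0.06,"dz": -0.02,"ax": 0.176,"ay": -0.005,"az": 0.024,"jaw": 1}
    - {"dx": -0.06,"dy": -0.12,"dz": -0.022,"ax": 0.352,"ay": -0.011,"az": 0.047,"jaw": 1}
    - {"dx": -0.0833,"dy": -0.16,"dz": -0.022,"ax": 0.528,"ay": -0.016,"az": 0.071,"jaw": 1}
    - {"dx": -0.0833,"dy": -0.1989,"dz": -0.0224,"ax": 0.528,"ay": -0.016,"az": 0.071,"jaw": 1}
    - {"dx": -0.0833,"dy": -0.1989,"dz": -0.0224,"ax": 0.528,"ay": -0.016,"az": 0.071,"jaw": 1}
    - {"dx": -0.0833,"dy": -0.1989,"dz": -0.0224,"ax": 0.528,"ay": -0.016,"az": 0.071,"jaw": 1}
    - {"dx": -0.0833,"dy": -0.1989,"dz": -0.0224,"ax": 0.528,"ay": -0.016,"az": 0.071,"jaw": 1}
  grip_n: 60

```text
time: 17.2
eef_pos: [0.4271, -0.2224, 0.1185]
tcp_rot: [0.707, 0.708, -0.001, -0.002]
contact_force: [-0.7, 0.6, 1.0]
opening: 1.0
finger_force: 0.0
```

```bash
python3 - <<'E'
from h import *
w=snap("wrist","w10"); r=red(w,60); print(r)
# w6 calibration: cap (258.3,195.6) bbox and grip: cap lay +1.6mm(tool x) wrt cap-1 reference
c6=load("w6"); p6=atz(ray(c6,(258.3,195.6),1),.03); print("w6 cap",p6)
p=w["pixels"].astype(int); m=((p[...,0]>18)&(p[...,1]<.5*p[...,0])&(p[...,2]<.5*p[...,0])).astype(np.uint8); m[:, :180]=0;m[:,330:]=0
n,_,st,ce=cv2.connectedComponentsWithStats(m); i=1+st[1:,4].argmax();print(st[i],ce[i])
b=r[0][1]; t=atz(ray(w,r[0][0],1),.03);print("cap3",t)
delta(np.array([t[0]+.001,t[1]-.001,.0055]),np.array([[0,1,0],[1,0,0],[0,0,-1.]]))
E
```

```text
[([257.2, 192.3], [237, 173, 42, 40, 1035])]
w6 cap [ 0.44324567 -0.08919464  0.03      ]
[ 237  168   42   45 1482] [257.5317139  190.48987854]
cap3 [ 0.42504439 -0.21995706  0.03      ]
pos [ 0.427  -0.2224  0.1185] dxyz [ 0.0013 -0.0006  0.113 ] rot [-0.0032 -0.0014  0.0016] F [-0.8 -0.9  0.3]
```

advance:
  plan:
    - {"dx": 0.0016,"dy": -0.0005,"dz": 0.06,"ax": -0.003,"ay": -0.001,"az": 0.001,"jaw": 1}
    - {"dx": 0.0016,"dy": -0.0005,"dz": 0.1,"ax": -0.003,"ay": -0.001,"az": 0.001,"jaw": 1}
    - {"dx": 0.0016,"dy": -0.0005,"dz": 0.113,"ax": -0.003,"ay": -0.001,"az": 0.001,"jaw": 1}
    - {"dx": 0.0016,"dy": -0.0005,"dz": 0.113,"ax": -0.003,"ay": -0.001,"az": 0.001,"jaw": 0}
    - {"dx": 0.0016,"dy": -0.0005,"dz": 0.113,"ax": -0.003,"ay": -0.001,"az": 0.001,"jaw": 0}
    - {"dx": 0.0016,"dy": -0.0005,"dz": 0.113,"ax": -0.003,"ay": -0.001,"az": 0.001,"jaw": 0}
    - {"dx": 0.0016,"dy": -0.0005,"dz": 0.113,"ax": -0.003,"ay": -0.001,"az": 0.001,"jaw": 0}
    - {"dx": 0.0016,"dy": -0.0005,"dz": 0.113,"ax": -0.003,"ay": -0.001,"az": 0.001,"jaw": 0}
  grip_n: 60

```text
time: 18.25
eef_pos: [0.4261, -0.2213, 0.0067]
tcp_rot: [0.707, 0.707, 0.0, 0.0]
contact_force: [-1.4, 1.4, 7.0]
opening: 0.376
finger_force: 59.2
```

```bash
python3 - <<'E'
from h import *
from plant import ctrl
s=ctrl.get_state(); print(s["eef_pos"][2]); delta(tcp(2,.043,rim=s["eef_pos"][2])+.001*ROW+np.array([.0011,0,0]),RT)
E
```

```text
0.006720307781766945
pos [ 0.4261 -0.2213  0.0067] dxyz [ 0.1744  0.1987 -0.1423] rot [-0.5226  0.0199 -0.072 ] F [-1.4  1.4  7. ]
```

advance:
  plan:
    - {"dz": -0.06,"jaw": 0}
    - {"dz": -0.12,"jaw": 0}
    - {"dx": 0.03,"dy": 0.03,"dz": -0.17,"ax": -0.1,"jaw": 0}
    - {"dx": 0.07,"dy": 0.07,"dz": -0.2,"ax": -0.26,"ay": 0.01,"az": -0.036,"jaw": 0}
    - {"dx": 0.11,"dy": 0.11,"dz": -0.2,"ax": -0.42,"ay": 0.015,"az": -0.06,"jaw": 0}
    - {"dx": 0.15,"dy": 0.15,"dz": -0.2,"ax": -0.5226,"ay": 0.02,"az": -0.072,"jaw": 0}
    - {"dx": 0.1744,"dy": 0.1987,"dz": -0.19,"ax": -0.5226,"ay": 0.02,"az": -0.072,"jaw": 0}
    - {"dx": 0.1744,"dy": 0.1987,"dz": -0.16,"ax": -0.5226,"ay": 0.02,"az": -0.072,"jaw": 0}
    - {"dx": 0.1744,"dy": 0.1987,"dz": -0.1423,"ax": -0.5226,"ay": 0.02,"az": -0.072,"jaw": 0}
    - {"dx": 0.1744,"dy": 0.1987,"dz": -0.1423,"ax": -0.5226,"ay": 0.02,"az": -0.072,"jaw": 0}
  grip_n: 60

```text
time: 19.5
eef_pos: [0.6222, -0.046, 0.1447]
tcp_rot: [0.659, 0.708, 0.189, 0.173]
contact_force: [0.2, 0.5, 0.3]
opening: 0.373
finger_force: 59.8
```

advance:
  plan:
    - {"jaw": 0}
    - {"jaw": 0}

```text
time: 19.75
eef_pos: [0.6244, -0.0469, 0.1486]
tcp_rot: [0.658, 0.707, 0.19, 0.176]
contact_force: [-0.5, -0.2, -0.7]
opening: 0.378
finger_force: 59.8
```

```bash
python3 - <<'E'
from h import *
w=snap("wrist","w11")
for n in ("w5","w7","w9","w11"): print(n,red(load(n),60))
t=cv2.cvtColor(load("w7")["pixels"],7).astype(np.float32)
for n in ("w5","w9","w11"):
    g=cv2.cvtColor(load(n)["pixels"],7).astype(np.float32); r=cv2.matchTemplate(g[215:305,212:302],t[225:295,222:292],cv2.TM_CCOEFF_NORMED); print(n,np.array(cv2.minMaxLoc(r)[3])-[10,10],r.max())
delta(tcp(2,.043,rim=.0067)+.001*ROW+np.array([.0011,0,0]),RT)
a=load("w7")["pixels"][:,:,::-1][130:310,200:320];b=w["pixels"][:,:,::-1][130:310,200:320]
cv2.imwrite("pics/m11.png",cv2.resize(np.hstack([a,b]),None,fx=3.2,fy=3.2,interpolation=cv2.INTER_CUBIC))
E
```

```text
w5 [([248.3, 261.5], [223, 233, 59, 62, 2339]), ([22.3, 324.2], [8, 311, 32, 29, 637])]
w7 [([256.8, 99.8], [226, 70, 62, 61, 2946]), ([251.5, 254.6], [223, 228, 67, 62, 2630]), ([21.1, 368.0], [7, 357, 30, 23, 495])]
w9 [([253.2, 257.2], [223, 229, 69, 63, 2976]), ([2.1, 312.4], [0, 301, 7, 22, 101])]
w11 [([257.1, 99.6], [227, 70, 61, 61, 2935]), ([256.5, 268.7], [223, 230, 68, 92, 4045])]
w5 [1 3] 0.8913628
w9 [4 3] 0.69448453
w11 [0 0] 0.7468179
pos [ 0.6244 -0.0467  0.1485] dxyz [-0.0002  0.0006 -0.0003] rot [-0.0002 -0.0011 -0.0013] F [ 0.5  0.1 -0.6]
```

View pics/m11.png

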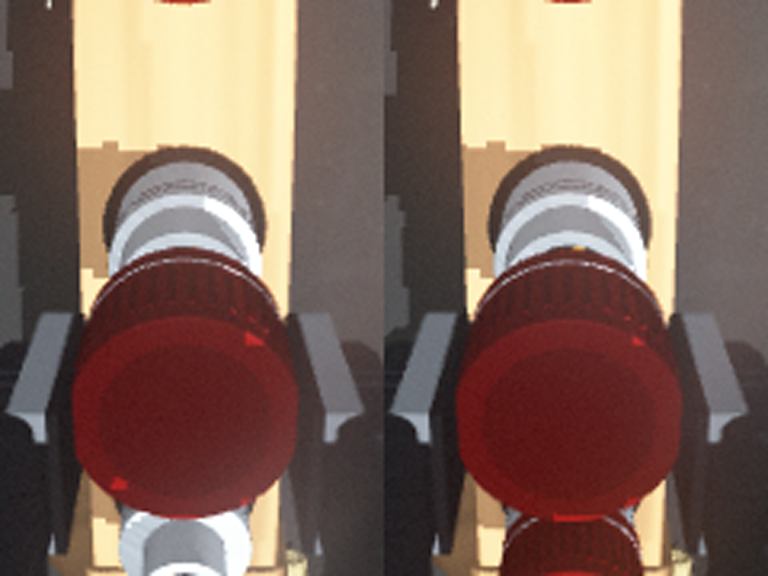

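The last cap sits about 1.2 mm off along +tool x by the same comparison, so dx is −1.4 mm. Slot_3's cap looks well on.

advance:
  plan:
    - {"dx": -0.0014,"dy": 0.0004,"dz": 0.01,"ay": -0.001,"az": -0.001,"jaw": 0}
    - {"dx": -0.0014,"dy": 0.0004,"dz": 0.018,"ay": -0.001,"az": -0.001,"jaw": 0}
    - {"dx": -0.0014,"dy": 0.0004,"dz": 0.024,"ay": -0.001,"az": -0.001,"jaw": 0}
    - {"dx": -0.0014,"dy": 0.0004,"dz": 0.026,"ay": -0.001,"az": -0.001,"jaw": 0}
    - {"dx": -0.0014,"dy": 0.0004,"dz": 0.026,"ay": -0.001,"az": -0.001,"jaw": 0}
  grip_n: 60

```text
time: 20.42
eef_pos: [0.6377, -0.0469, 0.1246]
tcp_rot: [0.658, 0.708, 0.189, 0.176]
contact_force: [1.4, -1.7, -1.2]
opening: 0.375
finger_force: 60.2
```

```bash
python3 - <<'E'
from h import *
delta(tcp(2,.016,rim=.0067,off=.0012)+.001*ROW+np.array([.0011,0,0]),RT)
E
```

```text
pos [ 0.6377 -0.0469  0.1246] dxyz [-0.0002  0.001  -0.0007] rot [-0.0014 -0.0003 -0.0004] F [ 1.4 -1.7 -1.2]
```

advance:
  plan:
    - {"dz": 0.002,"jaw": 0}
    - {"dz": 0.002,"jaw": 0}
  grip_n: 60

```text
time: 20.68
eef_pos: [0.6386, -0.0468, 0.123]
tcp_rot: [0.658, 0.708, 0.189, 0.176]
contact_force: [3.6, -1.6, -0.6]
opening: 0.372
finger_force: 60.1
```

advance:
  plan:
    - {"dx": -0.0002,"dy": 0.0005,"dz": 0.003,"jaw": 0}
    - {"dx": -0.0002,"dy": 0.0005,"dz": 0.006,"jaw": 0}
    - {"dx": -0.0002,"dy": 0.0005,"dz": 0.006,"jaw": 0}
  grip_n: 60

```text
time: 21.05
eef_pos: [0.6418, -0.0466, 0.1176]
tcp_rot: [0.658, 0.708, 0.189, 0.175]
contact_force: [3.6, -1.4, -1.2]
opening: 0.371
finger_force: 60.1
```

advance:
  plan:
    - {"dz": 0.003,"jaw": 0}
    - {"dz": 0.005,"jaw": 0}
    - {"dz": 0.005,"jaw": 0}
  grip_n: 60

```text
time: 21.42
eef_pos: [0.6443, -0.0464, 0.1135]
tcp_rot: [0.658, 0.708, 0.189, 0.175]
contact_force: [2.3, -2.5, -0.1]
opening: 0.377
finger_force: 60.2
```

```bash
python3 - <<'E'
from h import *
delta(tcp(2,0,rim=.0067,off=.0012)+.001*ROW+np.array([.0011,0,0]),RT)
E
```

```text
pos [ 0.6443 -0.0464  0.1135] dxyz [-0.0002  0.0008  0.0025] rot [-0.0019 -0.0006 -0.0004] F [ 2.3 -2.5 -0.1]
```

advance:
  plan:
    - {"dx": -0.0002,"dy": 0.0003,"dz": 0.002,"jaw": 0}
    - {"dx": -0.0002,"dy": 0.0003,"dz": 0.0035,"jaw": 0}
    - {"dx": -0.0002,"dy": 0.0003,"dz": 0.0035,"jaw": 0}
  grip_n: 60

```text
time: 21.8
eef_pos: [0.6455, -0.0463, 0.1116]
tcp_rot: [0.657, 0.708, 0.189, 0.174]
contact_force: [-10.6, -2.7, 10.6]
opening: 0.376
finger_force: 62.0
```

```bash
python3 - <<'E'
from h import *
delta(tcp(2,0,rim=.0067,off=.0012)+.001*ROW+np.array([.0011,0,0]),RT)
E
```

```text
pos [ 0.6455 -0.0463  0.1116] dxyz [-0.0003  0.0007  0.0001] rot [-0.0036 -0.002   0.0007] F [-10.6  -2.7  10.6]
```

advance:
  plan:
    - {"jaw": 0.7}
    - {"jaw": 0.7}
    - {"jaw": 0.7}
    - {"dz": -0.03,"jaw": 0.7}
    - {"dz": -0.07,"jaw": 0.8}
    - {"dz": -0.1,"jaw": 1}
    - {"dx": -0.05,"dy": -0.1,"dz": -0.12,"jaw": 1}
    - {"dx": -0.05,"dy": -0.1,"dz": -0.12,"jaw": 1}
    - {"dx": -0.05,"dy": -0.1,"dz": -0.12,"jaw": 1}
  grip_n: 60

```text
time: 22.92
eef_pos: [0.5006, -0.1073, 0.1622]
tcp_rot: [0.659, 0.707, 0.188, 0.173]
contact_force: [0.4, -0.4, -0.3]
opening: 1.0
finger_force: 0.0
```

```bash
python3 - <<'E'
from h import *
P=np.array([slot(i)+.03*D for i in (1,2,3)])+[.0011,0,0]
w=snap("wrist","w12"); a=snap("scene","s12"); b=snap("side","d12")
print(red(w,60)); print(proj(w,P,1),proj(a,P,0)-[0,0])
A=cv2.resize(a["pixels"][:,:,::-1][160:260,240:360],(400,333));B=cv2.resize(b["pixels"][:,:,::-1][140:240,170:290],(400,333))
cv2.imwrite("pics/m12.png",np.hstack([A,B]))
E
```

```text
[([381.6, 48.4], [364, 30, 36, 38, 1066]), ([376.4, 223.8], [358, 204, 33, 33, 413])]
[[383.94443524  48.46703976]
 [382.84363606 135.45919505]
 [375.3574961  218.90722732]] [[274.92555726 183.2855859 ]
 [293.30561305 194.55702134]
 [313.3576127  206.85376419]]
```

View pics/m12.png

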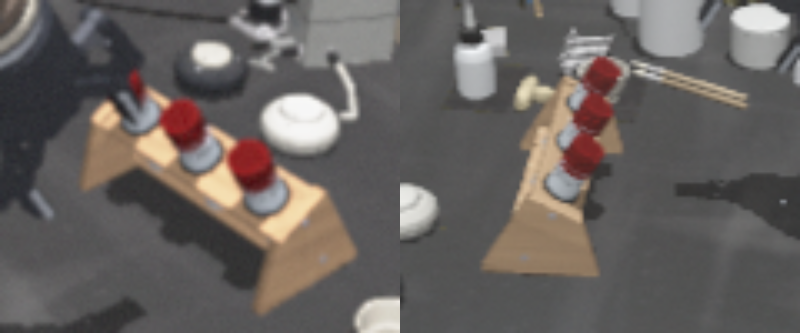

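All three caps sit level on the tubes, at about (138,85), (183,122) and (252,165) in the left crop, and the gripper is clear of them.

advance:
  plan:
    - {"jaw": 1}
    - {"jaw": 1}
  lines: "1,2"

```text
time: 23.32
eef_pos: [0.5044, -0.1066, 0.1653]
```

```bash
python3 -c "
from plant import ctrl
print(ctrl.sign_off())"
```

```text
the job is handed in; nothing more can be done
None
```

All three caps are pushed home on their tubes (medium bore on slot_1, large on slot_2, small on slot_3) and released; I handed the job in at about 23 s and got no verdict back.

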